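# Sweep the loose reed shoes into the gathering tray

### The job

Use the fingertips to sweep the three loose brass reed shoes along the bench and through the open mouth of the three-sided wooden gathering tray, until all three lie wholly inside it. Slide them at an easy pace: do not pick them up or flick them, and leave everything else on the bench, including the shoe seated in the green bellows box and its crank, as it is.

Things in the scene. Friction and masses are not known exactly. Their poses are not given: they have to be found in the camera images.
- tray: Fixed three-sided brown wooden gathering tray, no floor or lip (thin blue liner; shoes slide in on the bench). Origin: on the bench, mid-mouth. Local +y points out of the mouth (world +y within about 0.3 rad), -y into the tray. Inside 190 mm wide (x -95 to +95 mm), 110 mm deep (y 0 to -110 mm). Walls 12 mm thick, 24 mm high
- shoe_a: Loose brass reed shoe to sweep in: flat bar 54 mm long (local x), 17 mm wide (local y), 7 mm thick, about 50 g, with a thin steel tongue along its top; it lies flat on the bench. Origin: centre of its underside. It slides and turns on the bench when pushed, stops when the push stops. All three are alike
- shoe_a_head (a point): The middle of one end face of shoe_a (-27 mm along its local x), half-way up its thickness
- shoe_a_toe (a point): The middle of one end face of shoe_a (+27 mm along its local x), half-way up its thickness
- shoe_b: Loose brass reed shoe to sweep in: flat bar 54 mm long (local x), 17 mm wide (local y), 7 mm thick, about 50 g, with a thin steel tongue along its top; it lies flat on the bench. Origin: centre of its underside. It slides and turns on the bench when pushed, stops when the push stops. All three are alike
- shoe_b_head (a point): The middle of one end face of shoe_b (-27 mm along its local x), half-way up its thickness
- shoe_b_toe (a point): The middle of one end face of shoe_b (+27 mm along its local x), half-way up its thickness
- shoe_c: Loose brass reed shoe to sweep in: flat bar 54 mm long (local x), 17 mm wide (local y), 7 mm thick, about 50 g, with a thin steel tongue along its top; it lies flat on the bench. Origin: centre of its underside. It slides and turns on the bench when pushed, stops when the push stops. All three are alike
- shoe_c_head (a point): The middle of one end face of shoe_c (-27 mm along its local x), half-way up its thickness
- shoe_c_toe (a point): The middle of one end face of shoe_c (+27 mm along its local x), half-way up its thickness
- pitch_pipe: Round chromatic pitch pipe, a steel disc 74 mm across and 21 mm high, lying flat; bystander. Origin: centre of its underside
- jar: Small amber glass jar with an aluminium cap, 52 mm across, 55 mm high, upright; bystander. Origin: centre of its underside
- cork_block: Cork sanding block 60 x 45 x 35 mm high; bystander. Origin: centre of its underside
- reed_lifter: Steel reed lifter with a wooden grip, 175 mm long along local x (grip to -x, steel blade to +x), 18 mm thick; bystander. Origin: on the bench under the ferrule, about mid-length
- reed_pan: Hexagonal rosewood reed pan, 160 mm across its corners, 22 mm high, with reeds in it; bystander. Origin: centre of its underside
- bellows_box: Fixed green enamelled tuning bellows box, 220 (x) x 240 (y) x 162 mm high, with a brass plate and one reed shoe seated in the slot on top (that shoe stays there); bystander at the left of the bench. Origin: centre of its underside
- crank (a joint): Crank on the +x side of the bellows box, rad; 0 hanging down at the start; it stays where it is turned. Not to be turned
Not all that is in view belongs to the job. Leave any purple look-alike of the shoe_a alone.

How it is judged (in metres and radians):
At the end, for the whole second after the job is handed in: Both ends of each loose brass shoe are inside the tray walls and behind the line of its mouth, undersides below 15 mm, at rest; pitch pipe, jar, cork block, reed lifter and reed pan within 20 mm of their starts, crank within 0.2 rad (y of shoe_a_head in the frame of tray between -0.115 and 0 m and x of shoe_a_head in the frame of tray between -0.1 and 0.1 m and y of shoe_a_toe in the frame of tray between -0.115 and 0 m and x of shoe_a_toe in the frame of tray between -0.1 and 0.1 m and height (world z) of each of shoe_a, shoe_b, shoe_c below 0.015 m and linear speed of each of shoe_a, shoe_b, shoe_c below 0.02 m/s and y of shoe_b_head in the frame of tray between -0.115 and 0 m and x of shoe_b_head in the frame of tray between -0.1 and 0.1 m and y of shoe_b_toe in the frame of tray between -0.115 and 0 m and x of shoe_b_toe in the frame of tray between -0.1 and 0.1 m and y of shoe_c_head in the frame of tray between -0.115 and 0 m and x of shoe_c_head in the frame of tray between -0.1 and 0.1 m and y of shoe_c_toe in the frame of tray between -0.115 and 0 m and x of shoe_c_toe in the frame of tray between -0.1 and 0.1 m and distance of each of pitch_pipe, jar, cork_block, reed_lifter, reed_pan from where it was at the start of the episode below 0.02 m and value of joint crank between -0.2 and 0.2 rad); the robot touches nothing.
It fails at once if a reed shoe is lifted off the bench (more than 15 mm) (height (world z) of any of shoe_a, shoe_b, shoe_c above 0.015 m).
It fails at once if a reed shoe is flicked (faster than 0.8 m/s) (linear speed of any of shoe_a, shoe_b, shoe_c above 0.8 m/s).
It fails at once if another thing on the bench is pushed away (more than 20 mm) (distance of any of pitch_pipe, jar, cork_block, reed_lifter, reed_pan from where it was at the start of the episode above 0.02 m).
It fails at once if the bellows crank is turned (more than 0.2 rad) (value of joint crank above 0.2 rad or value of joint crank below -0.2 rad).
It also fails if it takes over 67 s, if anything falls off the work surface, if the arm or the gripper's body presses on something with over 40 N, if the wrist force passes 120 N, or if a joint passes its speed limit or range.

### The arm

A 6-joint arm with a two-finger parallel gripper is mounted at the origin on the work surface. World frame = base frame: x ahead of the robot, y to its left, z up, the work surface at z = 0. Lengths are in mm, angles in rad, forces in N, time in s.
With the tool pointing down it reaches from about 350 to 775 mm from the base axis. Payload 7.3 kg.
Tool frame: the origin (TCP) lies at the very end of the fingers, on their centre line; the grasp point (between the pads) lies 19 mm behind it; z points along the fingers, x is the direction in which the jaws open and shut, and the axes are right-handed (so a half turn about z gives the same grasp; the last joint's range is limited). The gripper opens to 92 mm and grips with 3 to 60 N. Pads are 19 mm wide; open, the fingers measure 130 mm over their backs; the gripper's body (75 mm by 190 mm) begins 47 mm behind the grasp point.
Start: joints at [-1.449, 0.342, 1.524, -0, 1.275, -0.146], TCP at [138.942, -506.3, 226.741] pointing down, gripper open.
Joint ranges: [-2.53, 2.53], [-0.77, 2.02], [0.04, 2.7], [-1, 4.14], [0.28, 2.66], [-3.11, 3.11]. Speed limits (rad/s): [2.57, 2.57, 3.14, 3.14, 3.14, 3.14].

### API

Orientations are given as [roll, pitch, yaw] about the fixed x, y, z axes, in that order (R = Rz(yaw) Ry(pitch) Rx(roll)).
In Python, from plant import bot, capture, camera_params gives the robot as it stands.
- The arm moves only by the shell command python3 -m jog 'ROWS' [OPENING]. ROWS is a JSON object of lists of equal length, an entry for each row: "xyz": the shift along the world's x, y, z as a fraction of full scale, a list of three; "angular": the turn, a rotation vector about the world's x, y, z as a fraction of full scale, a list of three. In form: {"xyz": [[x, y, z], ...], "angular": [[wx, wy, wz], ...]}. A call has 1 to 10 rows; each row shifts and turns the pose as measured when the row begins; what a row does not reach is not made up. Full scale, the value 1, is 2 cm for a shift and 6 degrees for a turn. A row lasts 1/10 s, in which the tool goes at most 50 mm and 8.59 degrees, less where a joint would pass 70% of its speed; a pose out of reach is approached as far as the arm can. A call with a number of a shift or a turn outside -1 to 1 is refused whole. A call with a gripper value outside its range is refused whole. OPENING is the closure, from -1 (fully open) to 1 (shut), set as the call begins (- or left out, the last holds). The fingers move at their own pace and stop on an object; the grip force is fixed at half the most. Time passes only in rows, so rows that do not move let the fingers close. It gives the time, the measured TCP pose, the force and the opening at its end, in the units of the state.
- bot.get_obs(): the state, without advancing time (a new reading comes with each control period).
- capture(name): name is "side" or "top"; returns the picture (480x640x3 uint8, red, green, blue); there is no depth.
- camera_params(name): a dict with "fx", "fy", "cx", "cy" (pixels), "rvec" (rotation vector, rad) and "tvec" (3), from world to camera coordinates, as OpenCV has them. Camera axes: x right, y down, z forward; pixel columns grow to the right and rows downward; lengths in mm; the calibration is good to about 2 mm. A picture is of the moment at which its call begins. camera_params takes no time and is no camera call.
- bot.close_job(): hands the job in, once; it reports no verdict.
The state is a dict: "time": time; "joint_positions": joint angles; "dq": joint speeds; "tau": joint torques, N m; "tool_pos": TCP position; "tcp_rot": TCP orientation; "contact_force": force on the tool from outside, world axes, zero at the start; "moment": the same for the moment, N m; "grip_width": finger opening in mm.
Only numpy, scipy, OpenCV 4.12 (cv2) and the standard library are available. Lean on these libraries where they do the work, as an engineer would, in place of code of your own. Each camera call takes 0.05 s, during which the arm holds its last target.

## Working session

There is one attempt and no reset: what is moved stays moved. The work goes in short steps, Python scripts to look and compute and a shell command to move; the robot and the scene stay as the last step left them, time stands still between calls to the robot, and variables do not carry over. Pictures are saved under pics/ and viewed, and the job is handed in when it is done.

```bash
ls; mkdir -p pics
python3 - <<'E'
from plant import bot,capture,camera_params
import cv2
for n in("top","side"):
    cv2.imwrite(f"pics/{n}0.png",cv2.cvtColor(capture(n),cv2.COLOR_RGB2BGR)); print(camera_params(n))
print(bot.get_obs())
E
```

```text
pics
{'fx': 510.9396404125212, 'fy': 510.9396404125212, 'cx': 318.2620470127817, 'cy': 243.00360645219794, 'rvec': array([ 2.20444498, -2.2054576 ,  0.08482064]), 'tvec': array([ 177.42483048,  573.43441696, 1115.57010976])}
{'fx': 509.6097273216685, 'fy': 509.6097273216685, 'cx': 318.34443307402813, 'cy': 244.15865369533435, 'rvec': array([ 0.40542839,  2.67764974, -1.28753474]), 'tvec': array([ 489.51066066, -142.43958927, 1574.08331516])}
{'time': 0.1, 'joint_positions': array([-1.44902011e+00,  3.42652240e-01,  1.52490422e+00, -2.58542430e-05,
        1.27541711e+00, -1.46013056e-01]), 'dq': array([ 0.0018721 , -0.00155785, -0.00296831,  0.00020507, -0.0013781 ,
       -0.00037651]), 'tau': array([ 3.22597538e-03, -4.32004023e+01, -2.44695157e+01,  7.19255162e-02,
        5.24943159e-02, -4.91762910e-05]), 'tool_pos': array([ 138.87783012, -505.9230156 ,  226.12091388]), 'tcp_rot': array([-3.14141620e+00,  1.36981693e-03, -1.30299939e+00]), 'contact_force': array([ 0.22367267, -0.27153378,  0.42253983]), 'moment': array([ 0.04328818,  0.00360532, -0.03095069]), 'grip_width': 91.86629325613951}
```

View pics/top0.png

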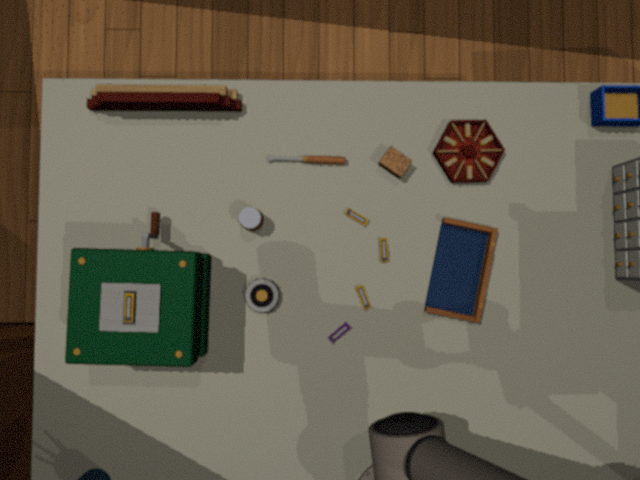

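View pics/side0.png

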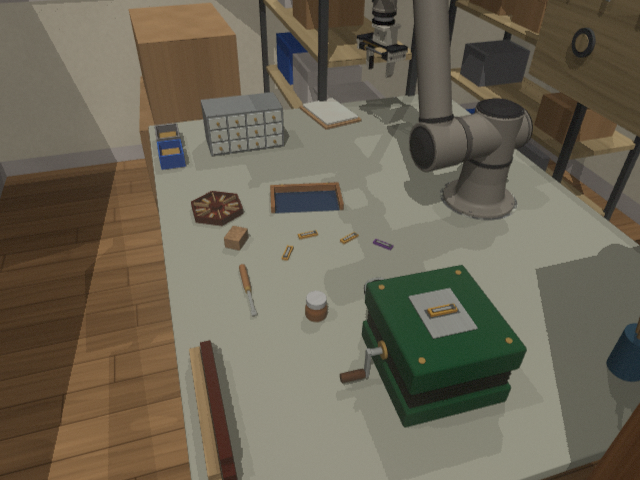

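The top view shows the candidates for "brass shoe":
- Loose: (357,217), (384,249) and (362,296).
- Not wanted: the purple look-alike at (340,332), and the shoe seated in the green box at (128,307).

The tray is at (462,270) with its mouth facing left (+y). Next I'll take a close crop and measure.

```bash
cat > h.py <<'E'
import numpy as np,cv2
from plant import bot,capture,camera_params
def ray(name,px,z):
    p=camera_params(name);R,_=cv2.Rodrigues(np.array(p['rvec']));t=np.array(p['tvec']).ravel()
    d=R.T@np.array([(px[0]-p['cx'])/p['fx'],(px[1]-p['cy'])/p['fy'],1]);c=-R.T@t
    return c+d*(z-c[2])/d[2]
def proj(name,P):
    p=camera_params(name);K=np.array([[p['fx'],0,p['cx']],[0,p['fy'],p['cy']],[0,0,1]])
    return cv2.projectPoints(np.array(P,float).reshape(-1,3),np.array(p['rvec']),np.array(p['tvec']),K,None)[0].reshape(-1,2)
def shoes(img,name,lo=(14,90,60),hi=(32,255,255),roi=(300,190,420,340),z=7):
    h=cv2.cvtColor(img,cv2.COLOR_RGB2HSV);m=cv2.inRange(h,lo,hi)
    k=np.zeros_like(m);k[roi[1]:roi[3],roi[0]:roi[2]]=1;m=m*k
    m=cv2.morphologyEx(m,cv2.MORPH_CLOSE,np.ones((5,5)))
    out=[]
    for c in cv2.findContours(m,cv2.RETR_EXTERNAL,cv2.CHAIN_APPROX_NONE)[0]:
        if cv2.contourArea(c)<60: continue
        W=np.array([ray(name,q,z)[:2] for q in c.reshape(-1,2)],np.float32)
        r=cv2.minAreaRect(W);b=cv2.boxPoints(r);e=[b[1]-b[0],b[2]-b[1]];e=max(e,key=np.linalg.norm)
        out.append((np.round(r[0]),np.round(sorted(r[1])),round(float(np.degrees(np.arctan2(e[1],e[0])))%180),c.reshape(-1,2).mean(0).round()))
    return out
E
python3 - <<'E'
from h import *
im=cv2.cvtColor(cv2.imread('pics/top0.png'),cv2.COLOR_BGR2RGB)
for s in shoes(im,'top'): print(*s)
print('purple',*[shoes(im,'top',(115,50,40),(160,255,255),(300,300,380,360))])
h=cv2.cvtColor(im,cv2.COLOR_RGB2HSV);m=cv2.inRange(h,(100,90,30),(125,255,255));m[:, :400]=0;m[:,530:]=0;m[:200]=0;m[340:]=0
c=max(cv2.findContours(m,0,2)[0],key=cv2.contourArea);b=cv2.boxPoints(cv2.minAreaRect(c));print(b)
print([ray('top',q,0).round() for q in cv2.approxPolyDP(c,6,True).reshape(-1,2)])
for n,q,z in[('pitch',(262,295),21),('jar',(250,218),55),('cork',(395,162),35),('lift',(306,159),10),('pan',(469,151),22),('crank',(155,225),60)]+[('traycorner',q,24) for q in[(444,219),(497,229),(426,313),(480,321)]]: print(n,ray('top',q,z).round())
cv2.imwrite('pics/crop0.png',cv2.resize(cv2.imread('pics/top0.png')[190:350,320:510],None,fx=4,fy=3.75,interpolation=cv2.INTER_CUBIC)[:600,:800])
E
```

```text
[455.  78.] [18. 55.] 22 [363. 297.]
[559.  32.] [19. 54.] 4 [383. 250.]
[633.  92.] [18. 55.] 59 [357. 217.]
purple [(array([377., 131.]), array([17., 52.]), 130, array([339., 332.]))]
[[425.3462  305.26923]
 [441.69232 223.53845]
 [487.8462  232.76923]
 [471.50006 314.5    ]]
[array([ 617., -102.,    0.]), array([438., -64.,   0.]), array([ 415., -164.,    0.]), array([ 595., -204.,    0.])]
pitch [460. 300.  21.]
jar [625. 323.  55.]
cork [750.   9.  35.]
lift [762. 204.  10.]
pan [ 779. -159.   22.]
crank [609. 522.  60.]
traycorner [ 626. -100.   24.]
traycorner [ 604. -218.   24.]
traycorner [420. -58.  24.]
traycorner [ 402. -176.   24.]
```

View pics/crop0.png

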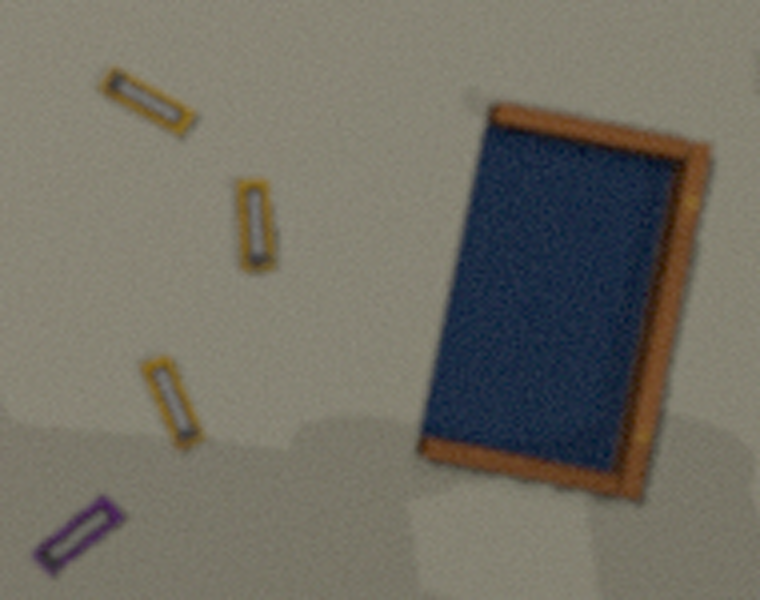

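The crop confirms it: three brass-rimmed bars of about 18x55 mm, with the purple one clearly different at lower left.

- **Tray:** the origin is about (527,-82) with yaw of about -12°, and the mouth measures about 185–190 mm, as described.
- **Plan:** partly close the fingers to form a roughly 50 mm blade. Sweep b (559,32) first, then a (455,78), then c (633,92).

First I'll travel high.

```bash
python3 -m jog '{"xyz":[[0.6,0.8,0],[0.6,0.8,0],[0.6,0.8,0],[0.6,0.8,0],[0.6,0.8,0],[0.6,0.8,0],[0.6,0.8,0],[0.6,0.8,0],[0.6,0.8,0],[0.6,0.8,0]],"angular":[[0,0,0.3],[0,0,0.3],[0,0,0.3],[0,0,0.3],[0,0,0.3],[0,0,0.3],[0,0,0.3],[0,0,0.3],[0,0,0.3],[0,0,0.3]]}' 0.7
python3 -m jog '{"xyz":[[0.6,0.8,0],[0.6,0.8,0],[0.6,0.8,0],[0.6,0.8,0],[0.6,0.8,0],[0.6,0.8,0],[0.6,0.8,0],[0.6,0.8,0],[0.6,0.8,0],[0.6,0.8,0]],"angular":[[0,0,0.3],[0,0,0.3],[0,0,0.3],[0,0,0.3],[0,0,0.3],[0,0,0.3],[0,0,0.3],[0,0,0.3],[0,0,0.3],[0,0,0.3]]}'
```

```text
time: 1.1
tool_pos: [263.2, -334.7, 223.5]
tcp_rot: [-3.141, 0.007, -0.972]
contact_force: [1.1, 0.4, -0.2]
grip_width: 16.7
time: 2.1
tool_pos: [386.5, -159.5, 222.7]
tcp_rot: [-3.14, 0.009, -0.633]
contact_force: [0.3, -0.9, 0.8]
grip_width: 13.8
```

```bash
python3 -m jog '{"xyz":[[0.65,0.85,0],[0.65,0.85,0],[0.65,0.85,0],[0.65,0.85,0],[0.65,0.85,0],[0.65,0.85,0],[0.65,0.85,0],[0.65,0.85,0],[0.65,0.85,0],[0.65,0.85,0]],"angular":[[0,0,0.4],[0,0,0.4],[0,0,0.4],[0,0,0.4],[0,0,0.4],[0,0,0.4],[0,0,0.4],[0,0,0.4],[0,0,0.4],[0,0,0.4]]}'
python3 -m jog '{"xyz":[[0.65,0.9,0],[0.65,0.9,0],[0.65,0.9,0],[0.6,0.7,0],[0,0,0]],"angular":[[0,0,0],[0,0,0],[0,0,0],[0,0,0],[0,0,0]]}'
```

```text
time: 3.1
tool_pos: [516.8, 25.5, 221.7]
tcp_rot: [-3.141, 0.012, -0.184]
contact_force: [0.3, -1.0, -0.1]
grip_width: 13.4
time: 3.6
tool_pos: [567.5, 101.8, 220.3]
tcp_rot: [-3.141, 0.015, -0.175]
contact_force: [0.0, 0.1, -0.1]
grip_width: 13.9
```

```bash
python3 -m jog '{"xyz":[[0,-0.65,0],[0,-0.65,-1],[0,0,-1],[0,0,-1],[0,0,-1],[0,0,-1],[0,0,-1],[0,0,-1],[0,0,-1],[0,0,0]],"angular":[[0,-0.14,-0.3],[0,0,0],[0,0,0],[0,0,0],[0,0,0],[0,0,0],[0,0,0],[0,0,0],[0,0,0],[0,0,0]]}'
```

```text
time: 4.6
tool_pos: [558.9, 61.9, 57.5]
tcp_rot: [3.141, -0.006, -0.224]
contact_force: [-0.3, -0.9, -0.8]
grip_width: 14.3
```

```bash
python3 -m jog '{"xyz":[[0.4,0.6,0],[0,0,-1],[0,0,-0.8],[0,0,-0.4],[0,0,0]],"angular":[[0,0.05,0],[0,0,0],[0,0,0],[0,0,0],[0,0,0]]}'
python3 - <<'E'
from h import *
cv2.imwrite("pics/t1.png",cv2.cvtColor(capture('top'),cv2.COLOR_RGB2BGR))
E
```

```text
time: 5.1
tool_pos: [571.6, 73.8, 19.0]
tcp_rot: [-3.141, -0.011, -0.228]
contact_force: [-0.7, -0.6, -0.1]
grip_width: 13.6
```

View pics/t1.png

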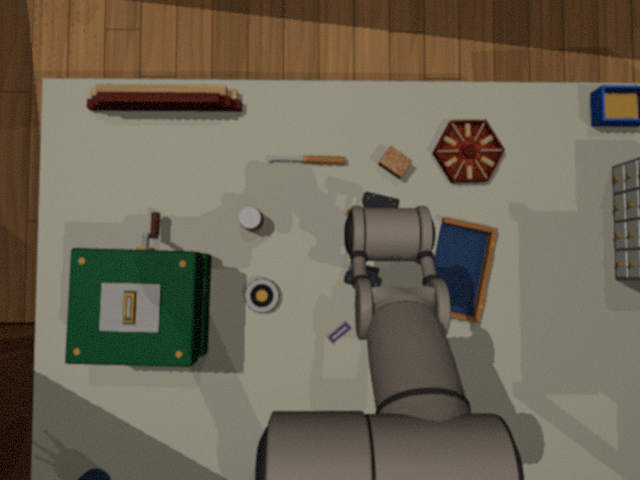

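The arm hides the area from above, but the fingers sit just behind b as computed. I'll lower to about 4 mm and sweep b.

```bash
python3 -m jog '{"xyz":[[0,0,-0.7],[0,0,0],[-0.15,-0.5,0],[-0.15,-0.5,0],[-0.15,-0.5,0],[-0.15,-0.5,0]],"angular":[[0,0.08,0],[0,0,0],[0,0,0],[0,0,0],[0,0,0],[0,0,0]]}'
```

```text
time: 5.75
tool_pos: [561.5, 31.7, 7.6]
tcp_rot: [-3.141, -0.008, -0.227]
contact_force: [0.3, 0.3, -0.0]
grip_width: 13.8
```

Run:
```python
from h import *
im=cv2.cvtColor(capture('side'),cv2.COLOR_RGB2BGR)
cv2.imwrite("pics/s1.png",cv2.resize(im[150:300,200:400],None,fx=4,fy=4,interpolation=cv2.INTER_CUBIC))
```

```text
(no output)
```

View pics/s1.png

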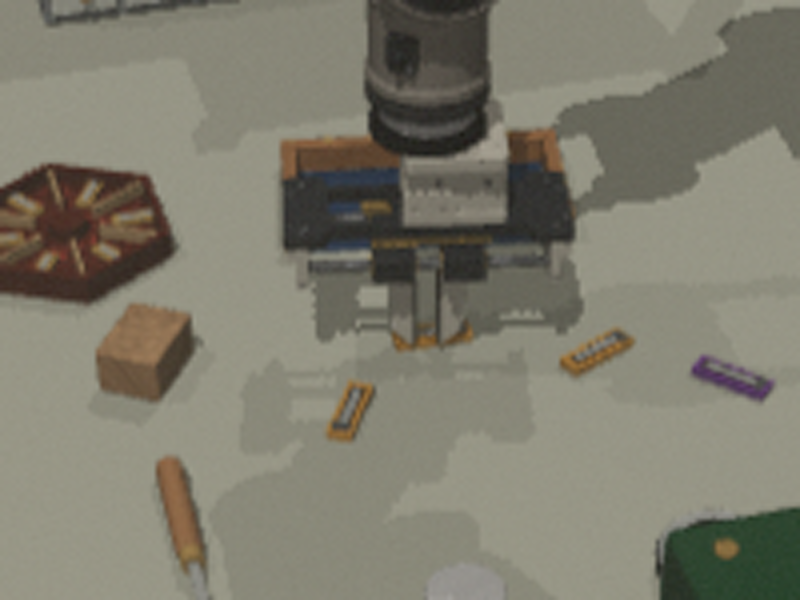

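The side crop shows brass poking out in front of the fingertips, at about (432,340) in the crop. At z = 7.6 the tips rode over b instead of pushing it. I'll back off, set a proper height and retry.

```bash
python3 -m jog '{"xyz":[[0,0,1],[0.15,0.8,0.2],[0.15,0.9,0],[0.1,0.5,0],[0,0,-0.6],[0,0,-0.6],[0,0,0]],"angular":[[0,0,0],[0,0.1,0],[0,0,0],[0,0,0],[0,0,0],[0,0,0],[0,0,0]]}'
python3 - <<'E'
from h import *
im=cv2.cvtColor(capture('side'),cv2.COLOR_RGB2BGR)
cv2.imwrite("pics/s2.png",cv2.resize(im[150:300,200:400],None,fx=4,fy=4,interpolation=cv2.INTER_CUBIC))
for q in[(297,237),(317,233),(308,235)]: print(ray('side',q,5).round())
E
```

```text
time: 6.5
tool_pos: [567.2, 70.3, 6.0]
tcp_rot: [3.137, 0.005, -0.234]
contact_force: [-0.2, 0.8, 1.0]
grip_width: 13.8
[587.  36.   5.]
[528.  35.   5.]
[555.  36.   5.]
```

View pics/s2.png

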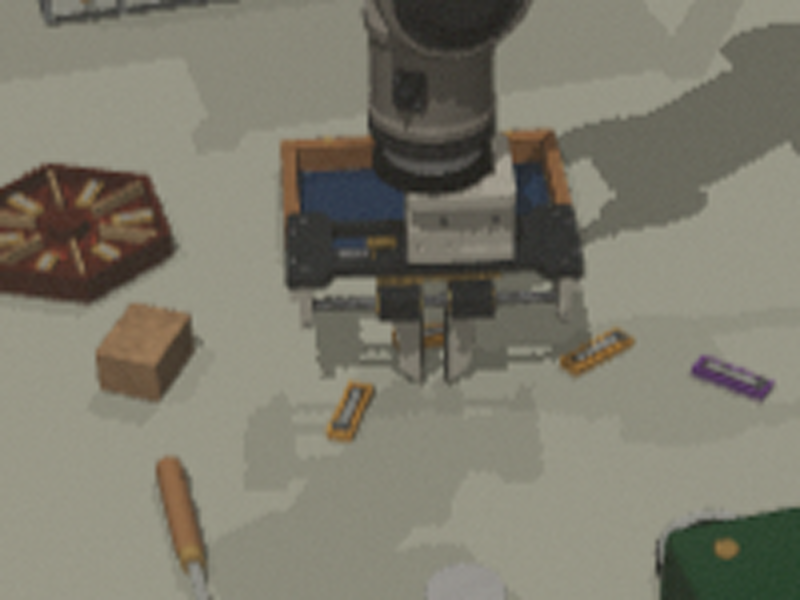

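b hasn't moved and lies just ahead of the fingers. I'll lower further and check z before pushing.

```bash
python3 -m jog '{"xyz":[[0,0,-0.18],[0,0,0],[0,0,0]],"angular":[[0,0,0],[0,0,0],[0,0,0]]}'
```

```text
time: 6.85
tool_pos: [567.3, 69.1, 2.2]
tcp_rot: [3.137, 0.005, -0.235]
contact_force: [0.3, 0.7, 0.0]
grip_width: 13.9
```

```bash
python3 -m jog '{"xyz":[[-0.1,-0.4,0],[-0.1,-0.5,0],[-0.1,-0.5,0]],"angular":[[0,0,0],[0,0,0],[0,0,0]]}'
```

```text
time: 7.15
tool_pos: [561.3, 39.9, 2.8]
tcp_rot: [3.137, 0.004, -0.233]
contact_force: [-0.1, -0.6, -0.2]
grip_width: 13.8
```

```bash
python3 -m jog '{"xyz":[[-0.15,-0.5,0],[-0.15,-0.5,0],[-0.15,-0.5,0],[-0.15,-0.5,0]],"angular":[[0,0,0],[0,0,0],[0,0,0],[0,0,0]]}'
python3 - <<'E'
from h import *
im=cv2.cvtColor(capture('side'),cv2.COLOR_RGB2BGR)
cv2.imwrite("pics/s3.png",cv2.resize(im[150:300,200:400],None,fx=4,fy=4,interpolation=cv2.INTER_CUBIC))
E
```

```text
time: 7.55
tool_pos: [548.3, -4.8, 3.2]
tcp_rot: [3.137, 0.004, -0.235]
contact_force: [0.0, 0.3, 0.4]
grip_width: 13.7
```

View pics/s3.png

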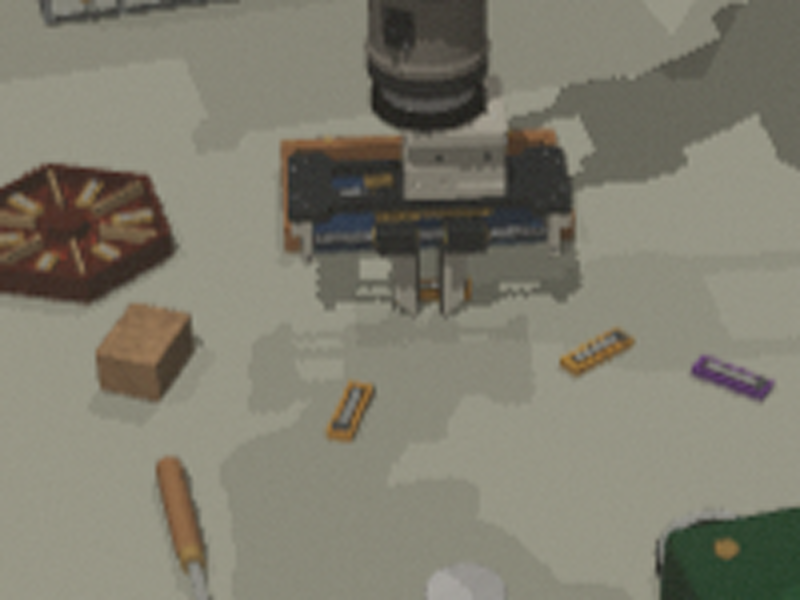

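The fingers are now pushing b, with brass visible just in front of the tips at about (440,290). Continuing into the tray.

```bash
python3 -m jog '{"xyz":[[-0.14,-0.5,-0.03],[-0.14,-0.5,-0.03],[-0.14,-0.5,0],[-0.14,-0.5,-0.03],[-0.14,-0.5,0]],"angular":[[0,0,0],[0,0,0],[0,0,0],[0,0,0],[0,0,0]]}'
python3 -m jog '{"xyz":[[-0.1,-0.5,0],[-0.1,-0.5,-0.03],[-0.1,-0.5,0],[-0.1,-0.3,0],[0,0,0]],"angular":[[0,0,0],[0,0,0],[0,0,0],[0,0,0],[0,0,0]]}'
```

```text
time: 8.1
tool_pos: [532.9, -59.7, 1.3]
tcp_rot: [3.137, 0.003, -0.235]
contact_force: [0.6, 0.6, 0.6]
grip_width: 13.7
time: 8.6
tool_pos: [523.8, -100.6, 0.6]
tcp_rot: [3.137, 0.003, -0.237]
contact_force: [0.6, 0.6, -0.5]
grip_width: 13.8
```

```bash
python3 -m jog '{"xyz":[[-0.1,-0.4,0.05],[0.05,0.3,0.1],[0,0.2,1],[0,0,1],[-0.3,0.95,0.3],[-0.3,0.95,0],[-0.3,0.95,0],[-0.3,0.95,0],[-0.3,0.95,0],[-0.3,0.95,0]],"angular":[[0,0,0],[0,0,0],[0,0,0],[0,0,0],[0,0,0.35],[0,0,0.35],[0,0,0.35],[0,0,0.35],[0,0,0.35],[0,0,0.35]]}'
```

```text
time: 9.6
tool_pos: [486.6, 21.5, 53.1]
tcp_rot: [3.137, 0.001, -0.01]
contact_force: [0.3, -0.1, 1.4]
grip_width: 13.5
```

```bash
python3 -m jog '{"xyz":[[-0.3,0.95,0],[-0.3,0.95,0],[-0.3,0.95,0],[-0.3,0.95,0],[-0.3,0.95,0],[0,0,0]],"angular":[[0,0,0.3],[0,0,0.3],[0,0,0],[0,0,0],[0,0,0],[0,0,0]]}'
```

```text
time: 10.2
tool_pos: [453.5, 125.8, 54.6]
tcp_rot: [3.138, -0.001, 0.063]
contact_force: [-0.1, 0.1, 0.4]
grip_width: 13.8
```

```bash
python3 -m jog '{"xyz":[[0,0,-1],[0,0,-1],[0,0,-0.4],[0,0,0],[0,0,0]],"angular":[[0,0,0],[0,0,0],[0,0,0],[0,0,0],[0,0,0]]}'
python3 - <<'E'
from h import *
im=cv2.cvtColor(capture('side'),cv2.COLOR_RGB2BGR)
cv2.imwrite("pics/s4.png",cv2.resize(im[150:300,200:400],None,fx=4,fy=4,interpolation=cv2.INTER_CUBIC))
E
```

```text
time: 10.7
tool_pos: [455.1, 126.3, 7.0]
tcp_rot: [3.138, -0.005, 0.067]
contact_force: [-0.0, -0.0, 0.1]
grip_width: 13.8
```

View pics/s4.png

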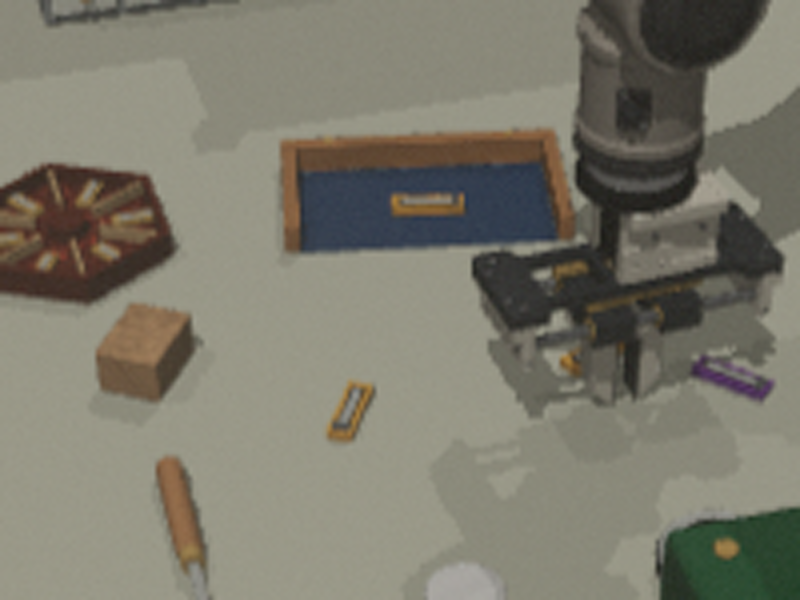

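b lies square and central inside the tray, at about (428,204) in the crop. The fingers are behind a. I'll lower and sweep a.

```bash
python3 -m jog '{"xyz":[[0,0,-0.22],[0,0,0],[0,-0.4,0],[0,-0.5,0],[0,-0.5,0]],"angular":[[0,0,0],[0,0,0],[0,0,0],[0,0,0],[0,0,0]]}'
```

```text
time: 11.25
tool_pos: [456.6, 97.0, 4.2]
tcp_rot: [3.138, -0.009, 0.068]
contact_force: [-0.6, -0.1, -0.6]
grip_width: 13.6
```

```bash
python3 -m jog '{"xyz":[[0,-0.3,-0.1],[0,-0.5,0],[0,-0.5,0],[0,-0.5,0],[0,-0.5,0],[0,-0.5,0]],"angular":[[0,0.06,0],[0,0,0],[0,0,0],[0,0,0],[0,0,0],[0,0,0]]}'
python3 - <<'E'
from h import *
im=cv2.cvtColor(capture('side'),cv2.COLOR_RGB2BGR)
cv2.imwrite("pics/s5.png",cv2.resize(im[150:300,200:400],None,fx=4,fy=4,interpolation=cv2.INTER_CUBIC))
E
```

```text
time: 11.85
tool_pos: [456.6, 35.0, 2.3]
tcp_rot: [3.139, -0.002, 0.066]
contact_force: [0.2, 0.4, -0.2]
grip_width: 13.9
```

View pics/s5.png

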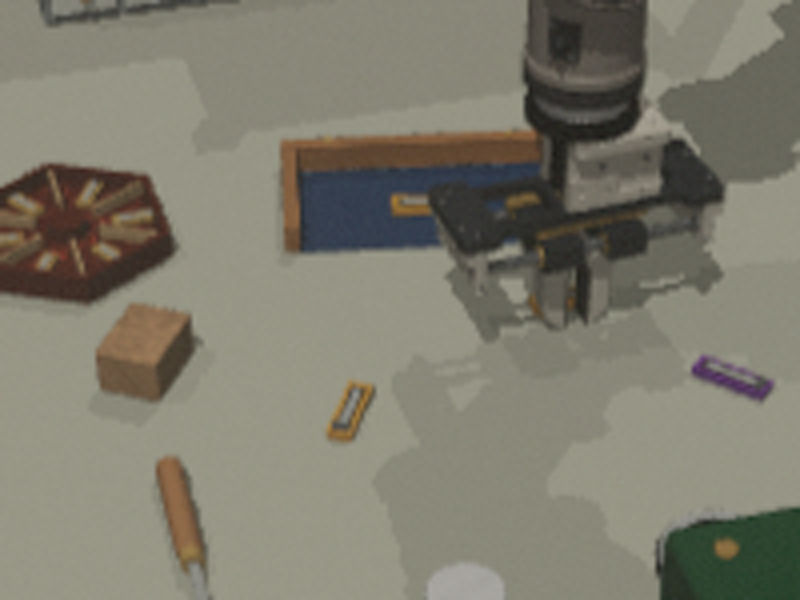

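a is riding ahead of the fingertips, with brass at (540,300). Continuing.

```bash
python3 -m jog '{"xyz":[[0.02,-0.5,0],[0.02,-0.5,0],[0.02,-0.5,0],[0.02,-0.5,0],[0.02,-0.5,0],[0.02,-0.5,0],[0.02,-0.5,0]],"angular":[[0,0,0],[0,0,0],[0,0,0],[0,0,0],[0,0,0],[0,0,0],[0,0,0]]}'
```

```text
time: 12.6
tool_pos: [462.3, -41.7, 2.9]
tcp_rot: [3.138, -0.009, 0.065]
contact_force: [9.2, 3.8, 1.6]
grip_width: 13.9
```

A 9 N sideways force has appeared, so a's end may be touching the tray's side wall. Looking.

Run:
```python
from h import *
im=cv2.cvtColor(capture('side'),cv2.COLOR_RGB2BGR)
cv2.imwrite("pics/s6.png",cv2.resize(im[150:270,260:420],None,fx=5,fy=5,interpolation=cv2.INTER_CUBIC))
im=cv2.cvtColor(capture('top'),cv2.COLOR_RGB2BGR)
cv2.imwrite("pics/t6.png",cv2.resize(im[190:340,330:530],None,fx=4,fy=4,interpolation=cv2.INTER_CUBIC))
```

```text
(no output)
```

View pics/s6.png

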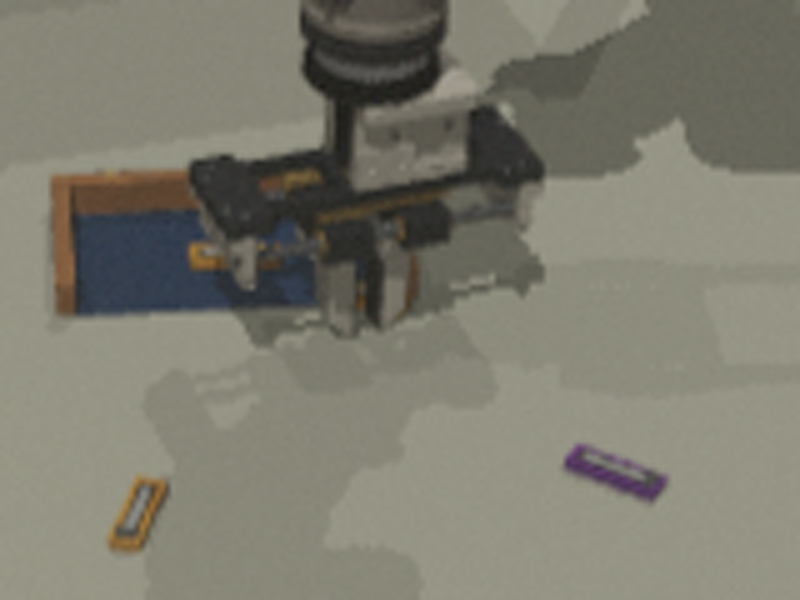

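View pics/t6.png

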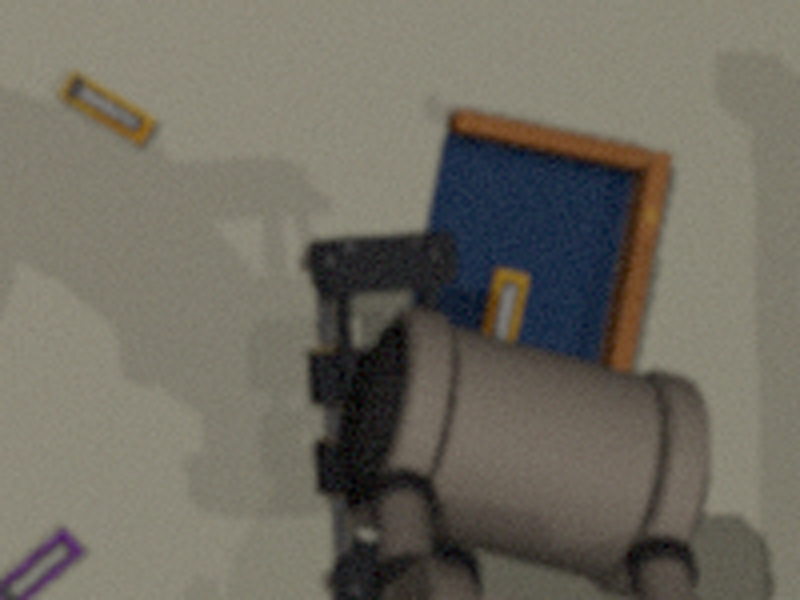

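```bash
python3 -m jog '{"xyz":[[0.1,0.5,0],[0,0.5,1],[0,0.5,1],[0.5,0.9,0.3],[0.7,0.9,0],[0.7,0.9,0],[0,0,0]],"angular":[[0,0,0],[0,0,0],[0,0,0],[0,0,0],[0,0,0],[0,0,0],[0,0,0]]}'
python3 - <<'E'
from h import *
a=capture('side');im=cv2.cvtColor(a,cv2.COLOR_RGB2BGR)
cv2.imwrite("pics/s7.png",cv2.resize(im[150:270,260:420],None,fx=5,fy=5,interpolation=cv2.INTER_CUBIC))
for s in shoes(a,'side',roi=(280,170,400,260)): print(*s)
E
```

```text
time: 13.4
tool_pos: [497.9, 47.4, 49.3]
tcp_rot: [3.139, 0.004, 0.065]
contact_force: [0.5, -0.9, 0.2]
grip_width: 13.7
[630.  95.] [19. 59.] 58 [287. 252.]
[ 508. -203.] [ 53. 129.] 164 [301. 186.]
```

View pics/s7.png

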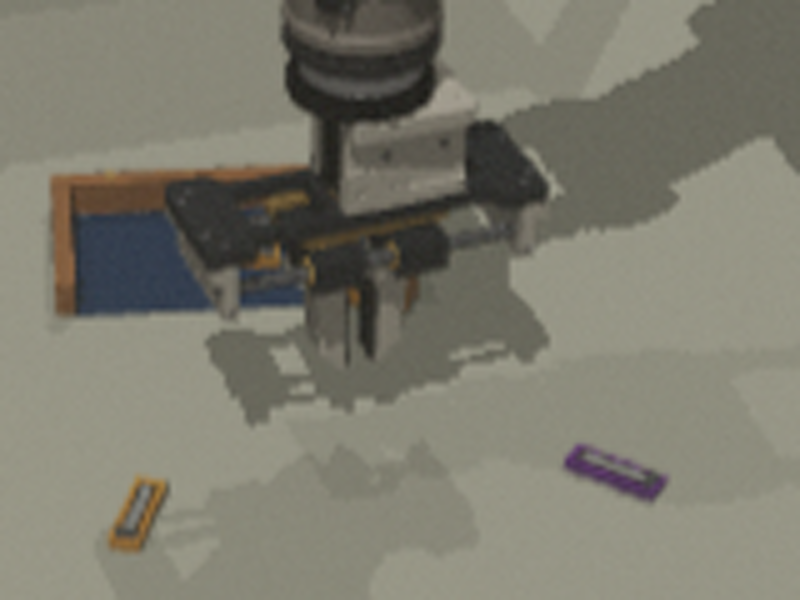

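```bash
python3 -m jog '{"xyz":[[0.8,0.7,0.3],[0.8,0.7,0],[0.8,0.7,0],[0.8,0.7,0],[0.8,0.7,0],[0.5,0.4,0],[0,0,0]],"angular":[[0,0,0],[0,0,0],[0,0,0],[0,0,0],[0,0,0],[0,0,0],[0,0,0]]}'
python3 - <<'E'
from h import *
a=capture('side');im=cv2.cvtColor(a,cv2.COLOR_RGB2BGR)
cv2.imwrite("pics/s8.png",cv2.resize(im[150:270,260:420],None,fx=5,fy=5,interpolation=cv2.INTER_CUBIC))
for s in shoes(a,'side',roi=(280,170,400,260)): print(*s)
E
```

```text
time: 14.15
tool_pos: [579.4, 123.6, 51.1]
tcp_rot: [3.137, 0.024, 0.064]
contact_force: [1.0, -0.3, 0.2]
grip_width: 13.8
[630.  94.] [19. 61.] 60 [287. 252.]
[ 550. -215.] [41. 42.] 164 [286. 188.]
```

View pics/s8.png

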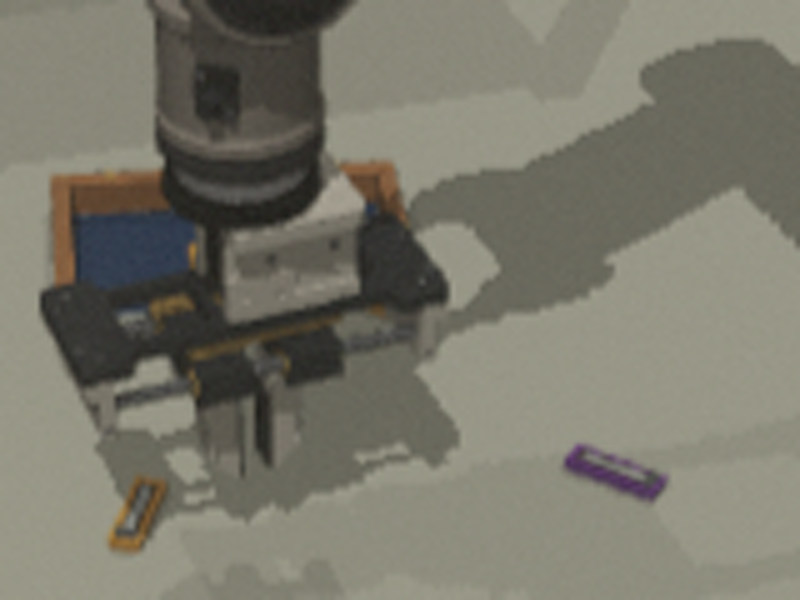

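Run:
```python
from h import *
a=capture('top');im=cv2.cvtColor(a,cv2.COLOR_RGB2BGR)
cv2.imwrite("pics/t8.png",cv2.resize(im[190:340,330:530],None,fx=4,fy=4,interpolation=cv2.INTER_CUBIC))
for s in shoes(a,'top',roi=(330,190,480,340)): print(*s)
```

```text
[ 437. -117.] [ 75. 128.] 89 [454. 308.]
[ 515. -128.] [21. 56.] 168 [455. 269.]
[ 618. -143.] [13. 85.] 78 [461. 223.]
```

View pics/t8.png

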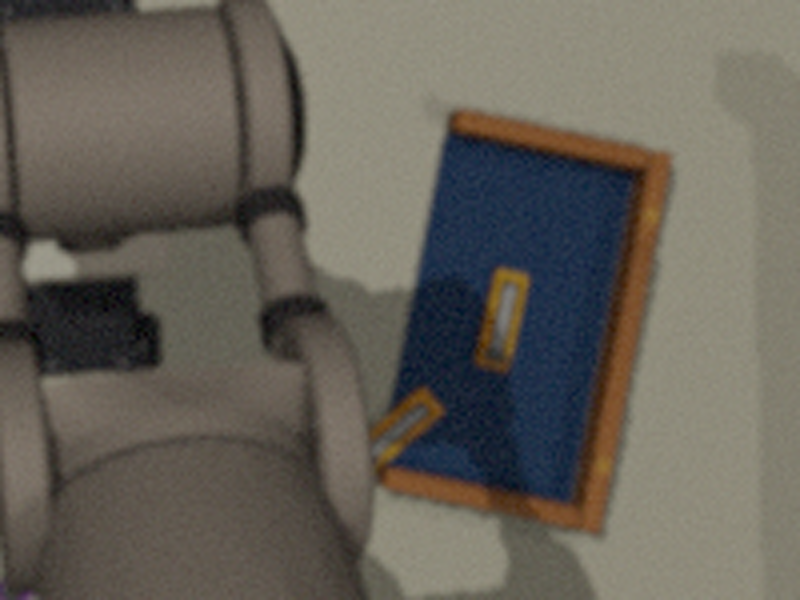

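a has turned about 45° and sits half in the mouth corner: inner end at (436,290), outer end at (423,306) in full-image pixels. b is well inside. Measuring a.

Run:
```python
from h import *
for n,q in dict(inner_l=(426,395),inner_tip=(442,408),mid_right=(400,430),out_tip=(378,480),out_l=(370,438)).items():
    print(n,ray('top',(330+q[0]/4,190+q[1]/4),7).round())
for n,q in dict(wall_out=(383,490),wall_in=(388,470),liner_top=(447,135)).items(): print(n,ray('top',(330+q[0]/4,190+q[1]/4),24).round())
```

```text
inner_l [472. -86.   7.]
inner_tip [465. -95.   7.]
mid_right [453. -71.   7.]
out_tip [425. -58.   7.]
out_l [448. -54.   7.]
wall_out [421. -57.  24.]
wall_in [432. -60.  24.]
liner_top [616. -95.  24.]
```

a is half in. Its outer end is near (431,-52), against the wall's end. I'll fix it last, with a clear view. I'm standing behind c now, so I'll turn the blade parallel to c (59°) and lower.

```bash
python3 -m jog '{"xyz":[[0,0,0],[0,0,0],[0,0,0],[0,0,0],[0,0,0],[0,0,0],[0,0,-0.5],[0,0,-0.5],[0,0,-0.5],[0,0,0]],"angular":[[0,-0.22,1],[0,0,1],[0,0,1],[0,0,1],[0,0,1],[0,0,1],[0,0,1],[0,0,1],[0,0,1],[0,0,0]]}'
```

```text
time: 15.25
tool_pos: [566.0, 112.9, 19.2]
tcp_rot: [3.139, 0.015, 1.037]
contact_force: [0.1, -0.7, 0.3]
grip_width: 13.7
```

```bash
python3 -m jog '{"xyz":[[0.8,0.5,-0.5],[0,0,-0.3],[0,0,0],[0,0,0]],"angular":[[0.1,-0.08,0],[0,0,0],[0,0,0],[0,0,0]]}'
python3 - <<'E'
from h import *
a=capture('side');im=cv2.cvtColor(a,cv2.COLOR_RGB2BGR)
cv2.imwrite("pics/s9.png",cv2.resize(im[150:270,240:400],None,fx=5,fy=5,interpolation=cv2.INTER_CUBIC))
E
```

```text
time: 15.65
tool_pos: [579.7, 120.6, 4.0]
tcp_rot: [3.139, 0.004, 1.027]
contact_force: [-0.2, -0.2, 0.5]
grip_width: 13.9
```

View pics/s9.png

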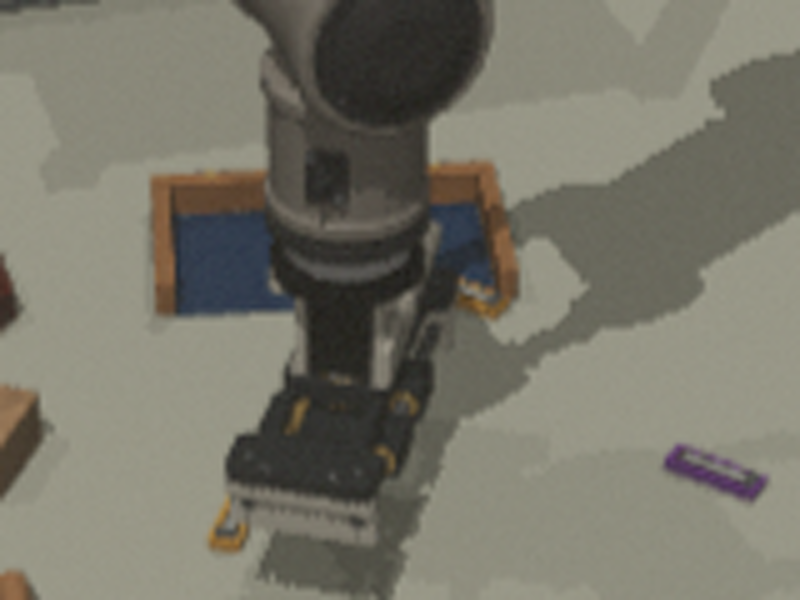

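The blade is parallel to c and to its left, and a's outer end shows at (490,305). I'll close in on c, then arc it round.

```bash
python3 -m jog '{"xyz":[[0.5,-0.28,-0.08],[0.5,-0.28,0],[0.5,-0.28,0],[0.4,-0.22,0],[0,0,0]],"angular":[[0,0,0],[0,0,0],[0,0,0],[0,0,0],[0,0,0]]}'
```

```text
time: 16.2
tool_pos: [621.7, 96.5, 3.8]
tcp_rot: [3.137, 0.003, 1.026]
contact_force: [-0.6, -0.4, 1.1]
grip_width: 13.9
```

```bash
python3 -m jog '{"xyz":[[0.23,-0.04,0],[0.22,-0.06,0],[0.21,-0.09,0],[0.2,-0.11,0]],"angular":[[0,0,-1],[0,0,-1],[0,0,-1],[0,0,-1]]}'
```

```text
time: 16.6
tool_pos: [638.7, 90.3, 3.2]
tcp_rot: [3.139, 0.005, 0.592]
contact_force: [-0.2, 1.1, 0.5]
grip_width: 13.5
```

```bash
python3 -m jog '{"xyz":[[0.19,-0.13,-0.03],[0.18,-0.15,0],[0.16,-0.17,-0.02],[0.14,-0.18,0]],"angular":[[0,0,-1],[0,0,-1],[0,0,-1],[0,0,-1]]}'
python3 - <<'E'
from h import *
a=capture('side');im=cv2.cvtColor(a,cv2.COLOR_RGB2BGR)
cv2.imwrite("pics/s10.png",cv2.resize(im[150:270,240:400],None,fx=5,fy=5,interpolation=cv2.INTER_CUBIC))
E
```

```text
time: 17.0
tool_pos: [652.1, 78.1, 1.8]
tcp_rot: [3.141, 0.006, 0.155]
contact_force: [-0.2, 1.5, 0.2]
grip_width: 13.7
```

View pics/s10.png

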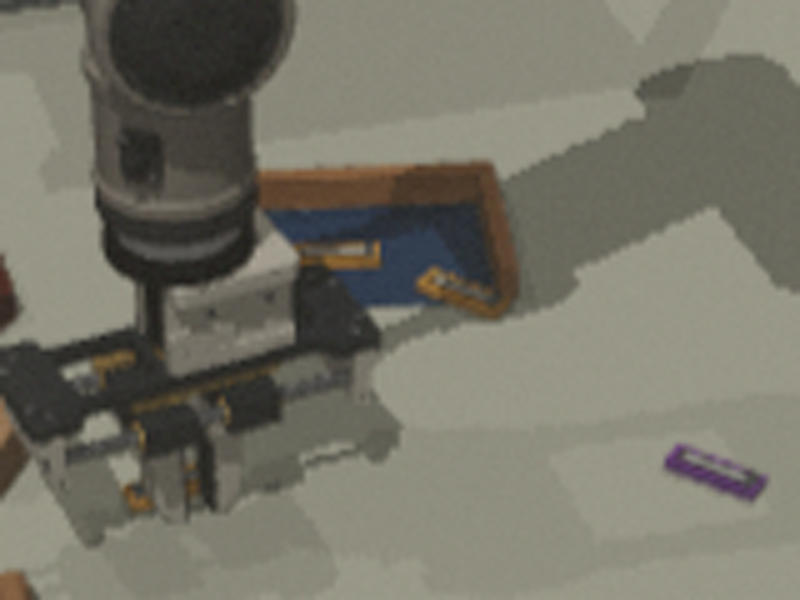

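c shows in front of the left fingertip, from (125,500) to about (195,480) in the crop, so it's off-centre toward +x. Measuring the offset.

Run:
```python
from h import *
for q in[(122,490),(127,508),(185,465),(195,500)]: print(q,ray('side',(240+q[0]/5,150+q[1]/5),6).round())
print((proj('side',[[652,78,2],[678,82,2],[626,74,2]])-[240,150])*5)
```

```text
(122, 490) [683.  59.   6.]
(127, 508) [684.  74.   6.]
(185, 465) [646.  48.   6.]
(195, 500) [648.  78.   6.]
[[187.75469132 507.03510177]
 [141.74708468 520.6044445 ]
 [233.13677748 493.65024813]]
```

c's visible end is at about (684,66), so its centre is about (657,62). That's within a few mm of centred on the blade, so the arc is working. Continuing.

```bash
python3 -m jog '{"xyz":[[0.11,-0.2,0.03],[0.09,-0.21,0],[0.07,-0.22,0],[0.05,-0.22,0],[0.02,-0.23,0],[0,-0.23,0],[0,0,0]],"angular":[[0,0,-1],[0,0,-1],[0,0,-1],[0,0,-1],[0,0,-1],[0,0,-0.8],[0,0,0]]}'
python3 - <<'E'
from h import *
a=capture('side');im=cv2.cvtColor(a,cv2.COLOR_RGB2BGR)
cv2.imwrite("pics/s11.png",cv2.resize(im[150:270,240:400],None,fx=5,fy=5,interpolation=cv2.INTER_CUBIC))
E
```

```text
time: 17.75
tool_pos: [658.8, 51.6, 1.9]
tcp_rot: [3.141, 0.007, -0.468]
contact_force: [-0.4, -0.5, -0.3]
grip_width: 13.6
```

View pics/s11.png

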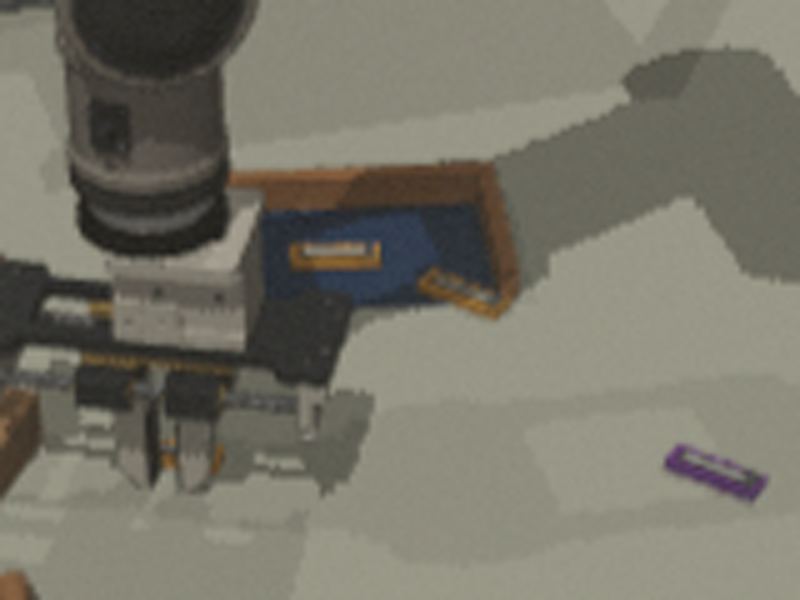

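Run:
```python
from h import *
for q in[(222,450),(215,472)]: print(q,ray('side',(240+q[0]/5,150+q[1]/5),5).round())
print((proj('side',[[626.5,48,4]])-[240,150])*5)
```

```text
(222, 450) [623.  39.   5.]
(215, 472) [632.  57.   5.]
[[219.93227893 462.06751657]]
```

c is centred on the blade, which now faces the tray. I'll sweep along a delta of (-84,-152).

```bash
python3 -m jog '{"xyz":[[-0.26,-0.47,0],[-0.26,-0.47,0],[-0.26,-0.47,0],[-0.26,-0.47,0],[-0.26,-0.47,0],[-0.26,-0.47,0]],"angular":[[0,0,-0.2],[0,0,-0.1],[0,0,0],[0,0,0],[0,0,0],[0,0,0]]}'
python3 - <<'E'
from h import *
a=capture('side');im=cv2.cvtColor(a,cv2.COLOR_RGB2BGR)
cv2.imwrite("pics/s12.png",cv2.resize(im[150:270,240:400],None,fx=5,fy=5,interpolation=cv2.INTER_CUBIC))
E
```

```text
time: 18.4
tool_pos: [624.5, -7.8, 1.8]
tcp_rot: [3.141, 0.008, -0.49]
contact_force: [0.8, 0.5, -0.2]
grip_width: 13.5
```

View pics/s12.png

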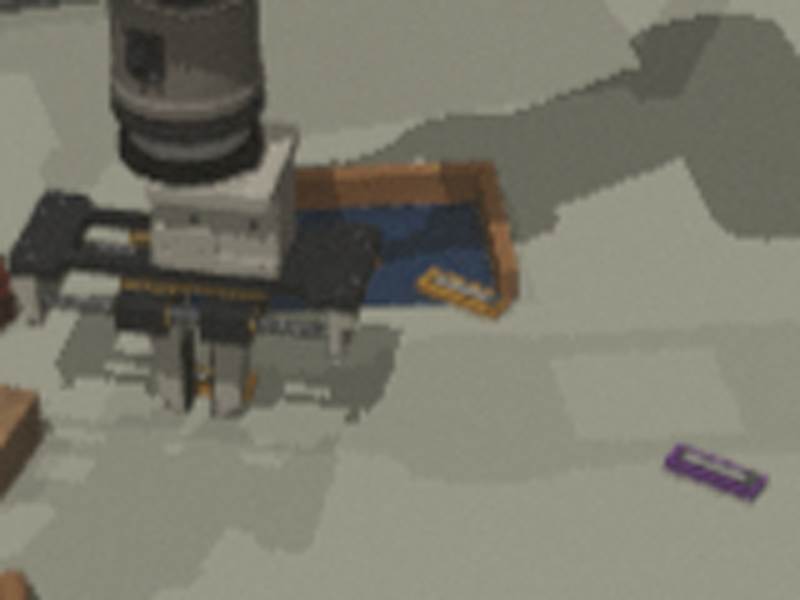

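```bash
python3 -m jog '{"xyz":[[-0.32,-0.48,0],[-0.32,-0.48,0],[-0.3,-0.48,0],[-0.3,-0.48,0]],"angular":[[0,0,0],[0,0,0],[0,0,0],[0,0,0]]}'
python3 - <<'E'
from h import *
a=capture('side');im=cv2.cvtColor(a,cv2.COLOR_RGB2BGR)
cv2.imwrite("pics/s13.png",cv2.resize(im[150:270,240:400],None,fx=5,fy=5,interpolation=cv2.INTER_CUBIC))
E
```

```text
time: 18.85
tool_pos: [597.2, -50.4, 1.8]
tcp_rot: [3.141, 0.008, -0.491]
contact_force: [-0.4, -0.3, 0.2]
grip_width: 13.7
```

View pics/s13.png

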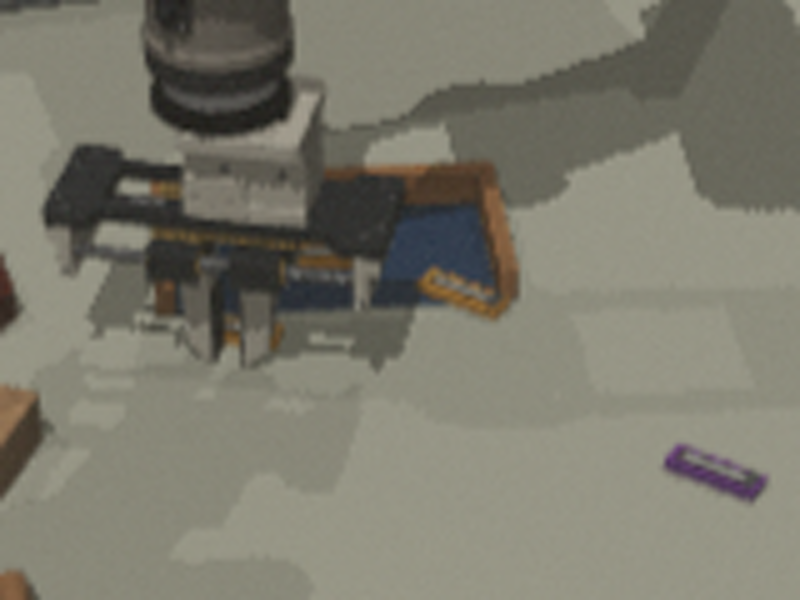

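```bash
python3 -m jog '{"xyz":[[-0.22,-0.48,0],[-0.22,-0.48,0],[-0.22,-0.48,0]],"angular":[[0,0,0],[0,0,0],[0,0,0]]}'
python3 -m jog '{"xyz":[[-0.2,-0.48,0],[-0.2,-0.48,0],[-0.15,-0.3,0],[0,0,0]],"angular":[[0,0,0],[0,0,0],[0,0,0],[0,0,0]]}'
```

```text
time: 19.2
tool_pos: [582.3, -82.3, 1.8]
tcp_rot: [3.14, 0.009, -0.491]
contact_force: [0.5, 0.8, 0.5]
grip_width: 13.8
time: 19.6
tool_pos: [569.8, -111.4, 1.8]
tcp_rot: [3.14, 0.009, -0.493]
contact_force: [0.5, -0.6, 0.1]
grip_width: 13.6
```

Now I'll back off and lift clear toward +y for a clear view of the tray.

```bash
python3 -m jog '{"xyz":[[0.1,0.4,0.1],[0.1,0.4,1],[0,0,1],[0.2,1,1],[0.2,1,0.5],[0.2,1,0],[0.2,1,0],[0.2,1,0],[0.2,1,0],[0.2,1,0]],"angular":[[0,0,0],[0,0,0],[0,0,0],[0,0,0],[0,0,0],[0,0,0],[0,0,0],[0,0,0],[0,0,0],[0,0,0]]}' 1
python3 -m jog '{"xyz":[[-0.2,1,0],[-0.2,1,0],[-0.2,1,0]],"angular":[[0,0,0],[0,0,0],[0,0,0]]}'
python3 - <<'E'
from h import *
a=capture('top');im=cv2.cvtColor(a,cv2.COLOR_RGB2BGR)
cv2.imwrite("pics/t14.png",cv2.resize(im[190:340,330:530],None,fx=4,fy=4,interpolation=cv2.INTER_CUBIC))
a=capture('side');im=cv2.cvtColor(a,cv2.COLOR_RGB2BGR)
cv2.imwrite("pics/s14.png",cv2.resize(im[150:270,240:400],None,fx=5,fy=5,interpolation=cv2.INTER_CUBIC))
E
```

```text
time: 20.6
tool_pos: [603.4, 57.1, 78.5]
tcp_rot: [-3.141, 0.008, -0.491]
contact_force: [0.6, 0.2, 0.6]
grip_width: 0.2
time: 20.9
tool_pos: [591.6, 123.3, 78.9]
tcp_rot: [-3.14, 0.007, -0.488]
contact_force: [-0.1, 0.1, 0.4]
grip_width: 0.4
```

View pics/t14.png

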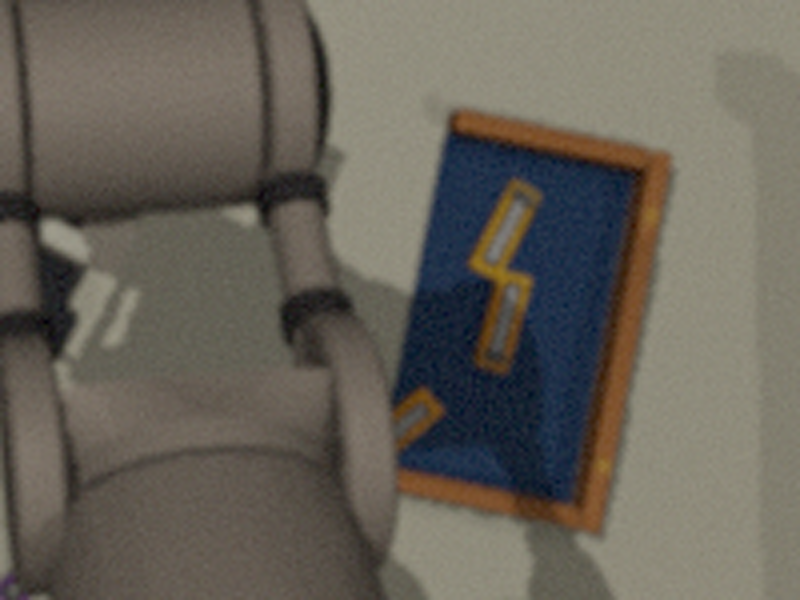

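View pics/s14.png

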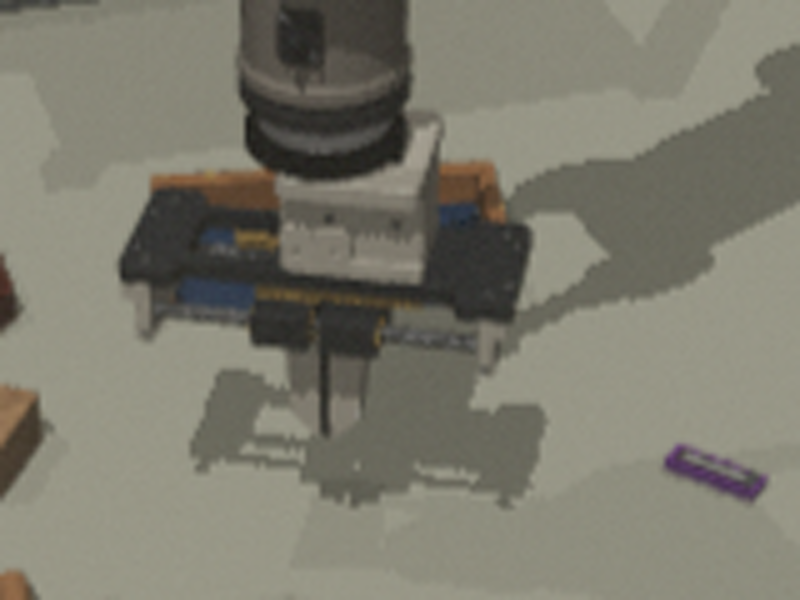

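c and b are both fully inside, at (505,225) and (505,325) in the crop. Only a remains, at the lower mouth corner. I'll measure a's ends from the unobstructed earlier side view.

Run:
```python
from h import *
im=cv2.imread('pics/s12.png')[230:350,370:550]
cv2.imwrite('pics/a12.png',cv2.resize(im,None,fx=4,fy=4,interpolation=cv2.INTER_CUBIC))
for q in[(420,283),(430,267),(498,318),(515,305)]: print(q,ray('side',(240+q[0]/5,150+q[1]/5),5).round())
```

```text
(420, 283) [469. -83.   5.]
(430, 267) [458. -98.   5.]
(498, 318) [437. -36.   5.]
(515, 305) [423. -45.   5.]
```

View pics/a12.png

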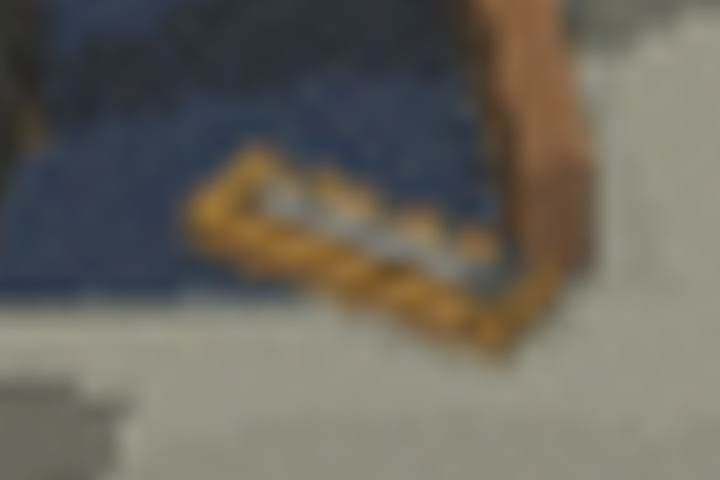

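From the side view, a's inner end is at about (464,-90) and its outer end at about (431,-43), 57 mm apart, which fits the 54 mm length. The plan is to nudge the outer end toward +x with closed fingers so it clears the wall end, then push it end-on into the tray.

```bash
python3 -m jog '{"xyz":[[-0.77,-0.63,0],[-0.77,-0.63,0],[-0.77,-0.63,0],[-0.77,-0.63,0],[-0.77,-0.63,0],[-0.77,-0.63,0],[-0.77,-0.63,0],[-0.77,-0.63,0],[-0.77,-0.63,0],[-0.77,-0.63,0]],"angular":[[0,0,0.4],[0,0,0.4],[0,0,0.4],[0,0,0.4],[0,0,0.4],[0,0,0.4],[0,0,0.4],[0,0,0.4],[0,0,0.4],[0,0,0.4]]}'
```

```text
time: 22.0
tool_pos: [433.9, -3.0, 80.3]
tcp_rot: [-3.14, 0.002, -0.042]
contact_force: [0.3, 0.7, 0.4]
grip_width: 0.1
```

```bash
python3 -m jog '{"xyz":[[-0.7,-0.55,0],[-0.65,-0.55,0],[-0.5,-0.5,0],[0,0,-1],[0,0,-1],[0,0,0]],"angular":[[0,0,0.2],[0,0,0],[0,0,0],[0,0,0],[0,0,0],[0,0,0]]}'
```

```text
time: 22.6
tool_pos: [395.3, -38.8, 41.5]
tcp_rot: [3.141, -0.003, -0.02]
contact_force: [1.4, -1.0, -0.1]
grip_width: 0.8
```

```bash
python3 -m jog '{"xyz":[[-0.3,0,-0.9],[0,0,-0.7],[0,0,-0.25],[0,0,0],[0,0,0]],"angular":[[0,0,0],[0,0,0],[0,0,0],[0,0,0],[0,0,0]]}'
python3 - <<'E'
from h import *
a=capture('side');im=cv2.cvtColor(a,cv2.COLOR_RGB2BGR)
cv2.imwrite("pics/s15.png",cv2.resize(im[160:250,290:410],None,fx=6.5,fy=6.5,interpolation=cv2.INTER_CUBIC))
E
```

```text
time: 23.1
tool_pos: [392.1, -39.6, 6.7]
tcp_rot: [3.14, -0.008, -0.019]
contact_force: [0.1, -0.3, -0.3]
grip_width: 0.4
```

View pics/s15.png

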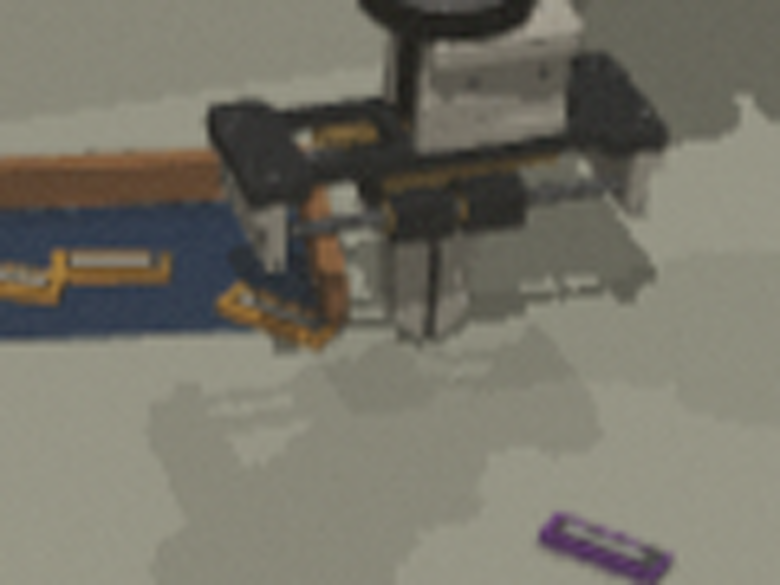

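The tool is to the right of a, with the fingertip at (400,330) and a's outer end at (320,340). Lowering and nudging +x.

```bash
python3 -m jog '{"xyz":[[0,0,-0.22],[0,0,0],[0.4,0,0],[0.4,0,0],[0.4,0,0],[0.3,0,0]],"angular":[[0,0,0],[0,0,0],[0,0,0],[0,0,0],[0,0,0],[0,0,0]]}'
python3 - <<'E'
from h import *
a=capture('side');im=cv2.cvtColor(a,cv2.COLOR_RGB2BGR)
cv2.imwrite("pics/s16.png",cv2.resize(im[160:250,290:410],None,fx=6.5,fy=6.5,interpolation=cv2.INTER_CUBIC))
E
```

```text
time: 23.75
tool_pos: [425.7, -39.9, 3.6]
tcp_rot: [3.139, -0.011, -0.019]
contact_force: [-0.2, 0.3, 0.1]
grip_width: 0.4
```

View pics/s16.png

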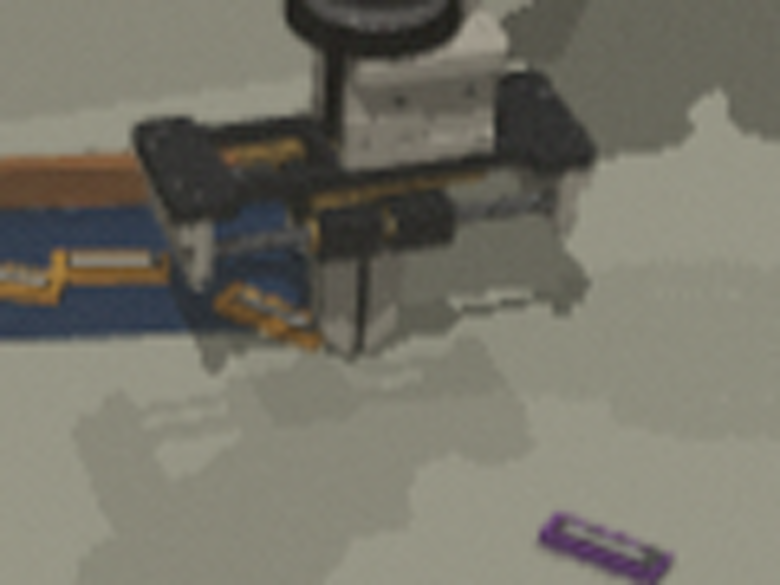

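```bash
python3 -m jog '{"xyz":[[0.3,0,-0.05],[0.4,0,0],[0.4,0,0],[0.1,0,0]],"angular":[[0,0,0],[0,0,0],[0,0,0],[0,0,0]]}'
python3 - <<'E'
from h import *
a=capture('side');im=cv2.cvtColor(a,cv2.COLOR_RGB2BGR)
cv2.imwrite("pics/s17.png",cv2.resize(im[160:250,290:410],None,fx=6.5,fy=6.5,interpolation=cv2.INTER_CUBIC))
E
```

```text
time: 24.2
tool_pos: [452.4, -39.7, 2.4]
tcp_rot: [3.139, -0.011, -0.019]
contact_force: [-0.4, 0.8, -0.3]
grip_width: 0.3
```

View pics/s17.png

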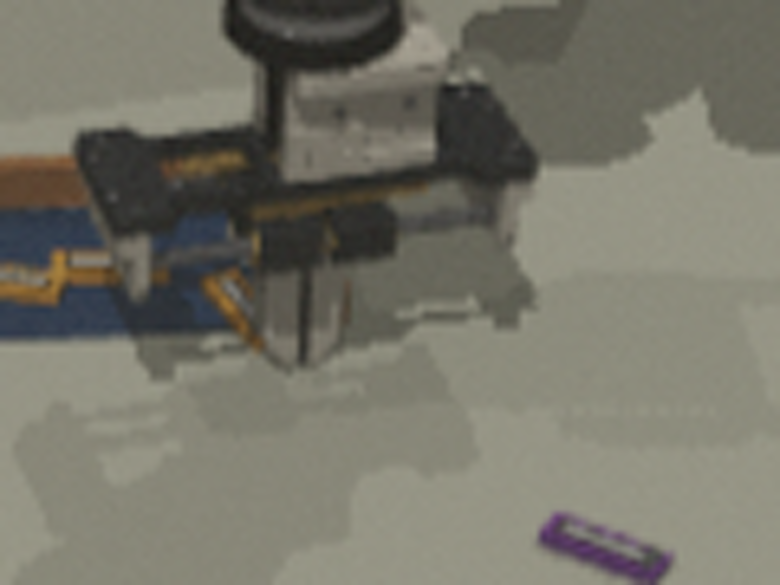

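a has swung off the wall; its visible edge now runs from (207,285) to (260,348). Measuring.

Run:
```python
from h import *
for q in[(205,285),(237,272),(260,349)]: print(q,ray('side',(290+q[0]/6.5,160+q[1]/6.5),5).round())
```

```text
(205, 285) [472. -99.   5.]
(237, 272) [ 455. -105.    5.]
(260, 349) [464. -43.   5.]
```

a now lies nearly along the tray axis: outer end at about (456,-47), inner end at about (464,-102). Repositioning behind the outer end.

```bash
python3 -m jog '{"xyz":[[-0.6,0.1,0.1],[0,0.4,1],[0,0.6,0.6],[0.4,0.5,0],[0.3,0,0],[0,0,0]],"angular":[[0,0.1,0],[0,0,0.5],[0,0,0.5],[0,0,0],[0,0,0],[0,0,0]]}'
```

```text
time: 24.85
tool_pos: [450.2, -6.2, 36.4]
tcp_rot: [3.139, 0.006, 0.087]
contact_force: [-0.1, 0.4, -0.1]
grip_width: 0.3
```

```bash
python3 -m jog '{"xyz":[[0.35,-0.2,-0.8],[0,0,-0.6],[0,0,-0.2],[0,0,0],[0,0,0]],"angular":[[0,0,0],[0,0,0],[0,0,0],[0,0,0],[0,0,0]]}'
python3 - <<'E'
from h import *
a=capture('side');im=cv2.cvtColor(a,cv2.COLOR_RGB2BGR)
cv2.imwrite("pics/s18.png",cv2.resize(im[160:250,290:410],None,fx=6.5,fy=6.5,interpolation=cv2.INTER_CUBIC))
E
```

```text
time: 25.35
tool_pos: [456.5, -11.2, 1.4]
tcp_rot: [3.14, 0.009, 0.083]
contact_force: [-0.5, -0.1, 0.4]
grip_width: 0.3
```

View pics/s18.png

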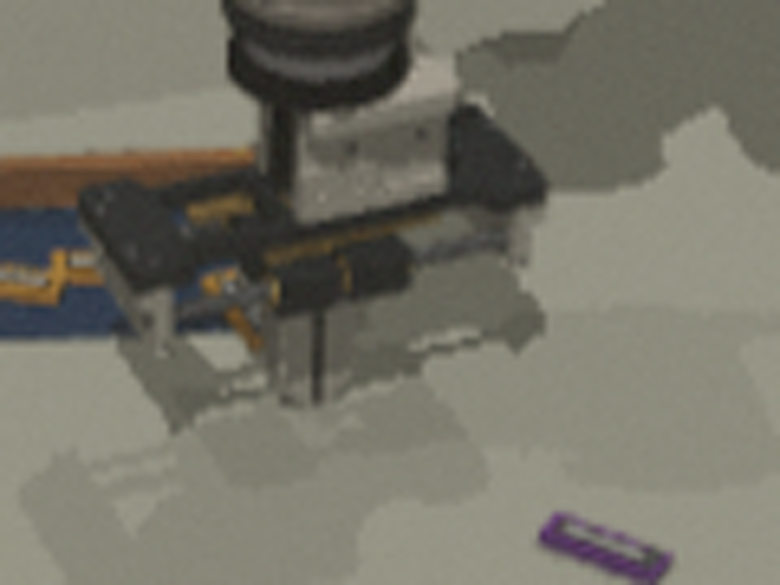

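The fingers are behind a's outer end, which is at (258,345). Pushing end-on.

```bash
python3 -m jog '{"xyz":[[0.02,-0.5,0.03],[0.02,-0.5,0],[0.02,-0.5,0],[0.02,-0.5,0]],"angular":[[0,0,0],[0,0,0],[0,0,0],[0,0,0]]}'
python3 - <<'E'
from h import *
a=capture('side');im=cv2.cvtColor(a,cv2.COLOR_RGB2BGR)
cv2.imwrite("pics/s19.png",cv2.resize(im[160:250,290:410],None,fx=6.5,fy=6.5,interpolation=cv2.INTER_CUBIC))
E
```

```text
time: 25.8
tool_pos: [458.8, -53.9, 3.4]
tcp_rot: [3.139, 0.007, 0.085]
contact_force: [-0.2, 0.4, 0.2]
grip_width: 0.2
```

View pics/s19.png

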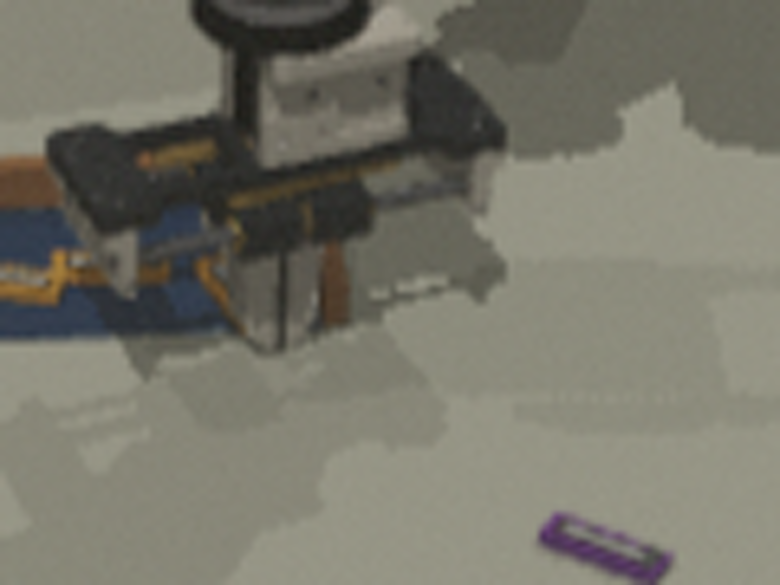

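a is being pushed straight; its edge runs from (200,265) to (232,322). Continuing about 30 mm.

```bash
python3 -m jog '{"xyz":[[0,-0.4,-0.05],[0,-0.4,0],[0,-0.4,0],[0,-0.2,0],[0,0,0]],"angular":[[0,0,0],[0,0,0],[0,0,0],[0,0,0],[0,0,0]]}'
python3 -m jog '{"xyz":[[0,0.4,0],[0,0.4,1],[0,0,1],[0,0.5,1],[0,1,1],[0.4,1,0],[0.4,1,0],[0.4,1,0],[0.4,1,0],[0.4,1,0]],"angular":[[0,0,0],[0,0,0],[0,0,0],[0,0,0],[0,0,0],[0,0,0],[0,0,0],[0,0,0],[0,0,0],[0,0,0]]}'
python3 -m jog '{"xyz":[[0,1,0],[0,1,0],[0,1,0],[0,1,0],[0,1,0],[0,1,0],[0,0,0]],"angular":[[0,0,0],[0,0,0],[0,0,0],[0,0,0],[0,0,0],[0,0,0],[0,0,0]]}'
python3 - <<'E'
from h import *
a=capture('top');im=cv2.cvtColor(a,cv2.COLOR_RGB2BGR)
cv2.imwrite("pics/t20.png",im)
a=capture('side');im2=cv2.cvtColor(a,cv2.COLOR_RGB2BGR);cv2.imwrite("pics/s20.png",im2)
cv2.imwrite("pics/t20c.png",cv2.resize(im[190:340,330:530],None,fx=4,fy=4,interpolation=cv2.INTER_CUBIC))
E
```

```text
time: 26.35
tool_pos: [459.1, -86.8, 2.4]
tcp_rot: [3.138, 0.006, 0.082]
contact_force: [-0.5, 0.8, 0.8]
grip_width: 0.3
time: 27.35
tool_pos: [496.7, 70.5, 85.6]
tcp_rot: [3.14, 0.009, 0.083]
contact_force: [0.4, 0.8, 0.1]
grip_width: 0.4
time: 28.05
tool_pos: [492.9, 203.7, 84.7]
tcp_rot: [3.141, 0.011, 0.091]
contact_force: [0.4, -0.7, -0.3]
grip_width: 0.3
```

View pics/t20c.png

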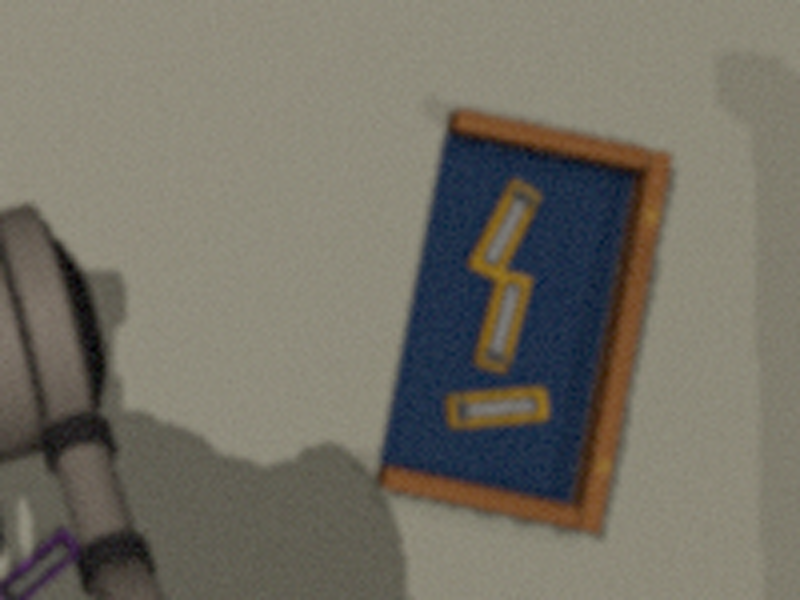

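View pics/s20.png

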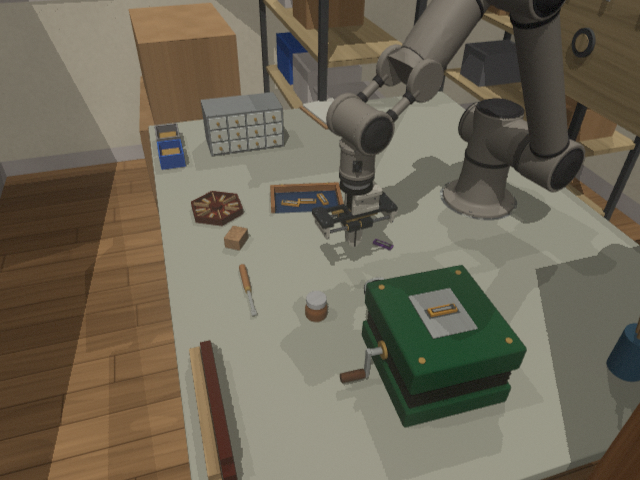

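All three shoes lie well behind the mouth line, which runs from (447,130) to (385,470) in the crop. The closest end is a's at (450,410), more than 25 mm inside. The other items look unmoved and the arm is clear, so I'll do a quick numeric check and hand in.

Run:
```python
from h import *
o=np.array([527,-82.]);ex=np.array([.978,-.208]);ey=np.array([.208,.978])
for n,q in dict(c1=(527,190),c2=(485,265),b1=(516,277),b2=(492,367),a1=(450,410),a2=(548,403)).items():
    d=ray('top',(330+q[0]/4,190+q[1]/4),7)[:2]-o; print(n,(d@ex).round(),(d@ey).round())
a=cv2.imread('pics/top0.png').astype(int);b=cv2.imread('pics/t20.png').astype(int)
for n,(x,y) in dict(pitch=(262,295),jar=(250,218),cork=(395,162),lift=(306,159),pan=(469,151),crank=(155,225)).items():
    print(n,abs(a-b)[y-25:y+25,x-25:x+25].mean().round(1))
print(bot.get_obs()['contact_force'].round(1)); bot.close_job()
```

```text
c1 71.0 -49.0
c2 25.0 -34.0
b1 22.0 -52.0
b2 -30.0 -48.0
a1 -58.0 -30.0
a2 -43.0 -83.0
pitch 22.0
jar 5.3
cork 7.5
lift 7.9
pan 6.9
crank 7.1
[0.2 0.6 0.8]
the job is handed in; nothing more can be done
```

All three brass shoes are inside the tray and the job is handed in, at about 28 s of the 67 s allowed. They were pushed along the bench and never gripped.

**How it went**
- **First pass at b:** at z ≈ 8 mm the fingertips rode over b without moving it. I lowered to about 2–3 mm and swept it in.
- **Shoe a:** it caught on the end of the tray's side wall, and the wrist felt about 9 N. I nudged its outer end free with closed fingers and pushed it in end-on.
- **Shoe c:** I turned it in an arc with the blade and swept it in.

**Last checks**

From the top view, the shoe ends in the tray frame are below (limits: x ±100 mm, y 0 to -115 mm):

| Shoe | One end (x, y), mm | Other end (x, y), mm |
|---|---|---|
| a | (-58, -30) | (-43, -83) |
| b | (22, -52) | (-30, -48) |
| c | (71, -49) | (25, -34) |

- **Bystanders and crank:** the jar, cork block, reed lifter, reed pan and crank match the first picture.
- **Pitch pipe:** its patch differed from the first picture in the final comparison (22, against 5–8 for the others). I didn't look into it. The likely cause is the arm or its shadow over that spot. By the logged poses, the fingertips came no nearer than about 100 mm, and were at 85 mm height then, above its 21 mm.
- **Robot:** it was touching nothing, with residual force under 1 N.

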